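Zero the joining jig's spring knob, give it three clicks, lock it

ROBOT

A 6-joint arm with a two-finger parallel gripper is mounted at the origin on the work surface. World frame = base frame: x ahead of the robot, y to its left, z up, the work surface at z = 0. Lengths are in mm, angles in rad, forces in N, time in s.
With the tool pointing down it reaches from about 300 to 825 mm from the base axis. Payload 5.4 kg.
Tool frame: the origin (TCP) lies on the centre line of the jaws, within the pads' length; the fingertips stand 8 mm ahead of it and the grasp point (between the pads) lies 11 mm behind it; z points along the fingers, y is the direction in which the jaws open and shut (so a half turn about z gives the same grasp; the last joint's range is limited). The gripper opens to 92 mm and grips with 3 to 60 N. Pads are 20 mm wide; open, the fingers measure 128 mm over their backs; the gripper's body (75 mm by 189 mm) begins 69 mm behind the grasp point.
Start: joints at [-1.431, 0.158, 1.597, -0, 1.386, -0.21], TCP at [197.034, -540.17, 222.601] pointing down, gripper open.
Joint ranges: [-2.91, 2.91], [-0.94, 2.29], [0.18, 2.7], [-1.29, 4.43], [0.17, 2.64], [-3, 3]. Speed limits (rad/s): [2.57, 2.57, 3.14, 3.14, 3.14, 3.14].

INTERFACE

Orientations are given as a unit quaternion [w, x, y, z].
In Python, from plant import env, viewer, job gives the robot as it stands.
- The arm moves only by the shell command python3 -m pendant 'ROWS'. ROWS is JSON, one flat list of numbers, 7 for each row, row after row: the opening, from -1 (shut) to 1 (fully open), then the shift along the tool's x, y, z in mm, then the turn, a rotation vector about the tool's x, y, z in degrees. In form: [claw, tx, ty, tz, rx, ry, rz, claw, tx, ty, tz, rx, ry, rz, ...]. A call has 1 to 10 rows; each row shifts and turns the pose as measured when the row begins, along the tool's axes as they then stand; what a row does not reach is not made up. A row lasts 1/10 s, in which the tool goes at most 50 mm and 8.59 degrees, less where a joint would pass 70% of its speed; a pose out of reach is approached as far as the arm can. A call is refused whole if a number of a shift passes 50 or a number of a turn 8.59, either way. A call with a gripper value outside its range is refused whole. The fingers move at their own pace and stop on an object; the grip force is fixed at half the most. Time passes only in rows, so rows that do not move let the fingers close. It gives the time, the measured TCP pose, the force and the opening at its end, in the units of the state.
- env.get_state(): the state, without advancing time (a new reading comes with each control period).
- viewer.capture(name): name is "scene" or "top" or "wrist"; returns the picture (384x512x3 uint8, red, green, blue); there is no depth.
- viewer.calibration(name): a dict with "mtx" (3x3 intrinsics, pixels), "dist" ([k1, k2, p1, p2, k3] as OpenCV has them; the pictures are not rectified), "position" and "attitude" of the camera in the world. Camera axes: x right, y up, looking along -z (the intrinsics and any distortion apply to the point x, -y, -z); pixel columns grow to the right and rows downward; lengths in mm; the calibration is good to about 2 mm. A picture is of the moment at which its call begins: read the wrist's pose just before it. calibration takes no time and is no camera call; for the wrist camera it gives the pose at the moment of the call.
- job.finish_job(): hands the job in, once; it reports no verdict.
The state is a dict: "time": time; "joints": joint angles; "joint_vel": joint speeds; "joint_torque": joint torques, N m; "eef_pos": TCP position; "eef_rot": TCP orientation; "wrist_force": force on the tool from outside, world axes, zero at the start; "moment": the same for the moment, N m; "width": opening from 0.0 (shut) to 1.0 (fully open).
Only numpy, scipy, OpenCV 4.12 (cv2) and the standard library are available. Lean on these libraries where they do the work, as an engineer would, in place of code of your own. Each camera call takes 0.05 s, during which the arm holds its last target.

TASK

A freshly bonded bronze sherd is held in the joining jig by a spring arm that somebody left at an unknown pressure. Wind the jig's round knob back anticlockwise until you feel it meet its end stop, without wrenching it there, then wind it clockwise by exactly three clicks and push the lock bolt fully home into the knob's notched ring. Never wind the spring past six clicks, and leave the sherds and the things around the jig where they are.

Things in the scene. Friction and masses are not known exactly. Their poses are not given: they have to be found in the camera images.
- jig: The joining jig, screwed down: aluminium base plate 200 x 250 x 14 mm (x, y, z). Origin under the plate's centre, x away from its steel fence, z up. On its axis at (30, 10) mm stand, from below: drum, spring arm's hub, notched steel ring, knob. Two bronze sherds lie edge to edge on its cork at -y; the bolt stands at +y of the knob.
- knob (a point): Centre of the round black knurled knob: 55 mm across, 30 mm high (z 77 to 107 mm), upright axis, rubbery grip, no mark. This point does not turn with it. Wound clockwise from above: 12 clicks a turn (one per 30 deg). End stops at click 0 and click 7; at the start it stands 2 to 5 clicks up. Right below it the notched steel ring, 67 mm across, top z 66 mm.
- detent (a point): Top centre (z 68 mm) of the block with the knob's spring roller, 45 to 71 mm from the axis on the jig's +x. Winding on, each click peaks at about 0.4 to 0.6 N m half-way between notches; then the knob pulls ahead with 0.2 to 0.5 N m, and the pull fades as the roller seats in the notch. Let go only there: sooner, it may hang on a tooth's flank. Winding back: bumps of 0.3 to 0.5 N m.
- drum (a joint): Angle (rad, 0 at the start) by which the 70 mm steel drum under the knob has slipped in its clamp collar. Friction holds it and it must not slip; it does when the knob is forced against an end stop with over about 1 N m. The stop is a rubber buffer (5 N m per rad) from the notch of click 0 on: a torque that climbs past 0.6 N m while winding back is the stop.
- presser: The sprung arm, turning on the knob's axis; origin on that axis at plate underside level. A flat bar reaches 80 mm to the jig's -y (z 44 to 56 mm) and carries an upright rod with a 16 mm rubber pad which pushes the loose sherd to -x. Each click of the knob adds about 0.5 N; at click 0 it presses with about 0.5 N, at click 3 with about 2 N.
- sherd: The bonded sherd, a bent piece of bronze vessel wall 54 x 63 x 6 mm, about 0.14 kg, lying loose between the arm's pad and the fixed sherd. Origin under its centre.
- bolt (a joint): Travel of the lock bolt in m: 0 drawn back (start), 0.012 fully home between two teeth of the ring. It slides level along the jig's -y, towards the knob's axis, drags with about 2.5 N, stays where it is left, and can only enter when the knob rests in a notch.
- bolt_tab (a point): On the bolt's upright steel tab (22 wide x 8 thick x 28 mm high, top at z 86 mm, 94 mm from the knob's axis while drawn back): middle of its outer face, the one away from the knob, at z 78 mm. Push here towards the knob. Pedestal under it up to z 56 mm, guide cheeks to z 68 mm.
- beaker: Empty glass beaker, 68 mm across, 75 mm high, origin under its centre. Leave it alone.
- dropper: Amber glass dropper bottle with rubber top, 52 mm across, 95 mm high, origin under its centre. Leave it alone.
- brush: Flat cleaning brush, 170 x 34 x 14 mm, lying along its x axis, origin under its middle. Leave it alone.
Things that resemble listed ones, but are neither listed nor needed, are in the scene too. What is meant by the sherd is not turquoise, and is the smaller of those in its own colour.

How it is judged:
By the outcome, as a careful person would: the job done as asked, in the order asked, and still so for the second after the job is handed in, with the robot touching nothing.
It also fails if it takes over 70 s, if anything falls off the work surface, if the arm or the gripper's body presses on something with over 40 N, if the wrist force passes 120 N, or if a joint passes its speed limit or range.

## Working session

There is one attempt and no reset: what is moved stays moved. The work goes in short steps, Python scripts to look and compute and a shell command to move; the robot and the scene stay as the last step left them, time stands still between calls to the robot, and variables do not carry over. Pictures are saved under pics/ and viewed, and the job is handed in when it is done.

```bash
ls; mkdir -p pics; cat > h.py <<'E'
from plant import env, viewer, job
import numpy as np, cv2
from scipy.spatial.transform import Rotation as R
def rot(q): return R.from_quat([q[1],q[2],q[3],q[0]])
def snap(name,fn):
    c=viewer.calibration(name); im=viewer.capture(name)
    cv2.imwrite('pics/'+fn+'.png',im[...,::-1]); 
    np.save('pics/'+fn+'.npy',c,allow_pickle=True); return im,c
def att(c):
    a=np.array(c['attitude'],float)
    return a if a.shape==(3,3) else rot(a).as_matrix()
def px2w(c,uv,z):
    uv=np.array(uv,float).reshape(-1,1,2)
    n=cv2.undistortPoints(uv,np.array(c['mtx'],float),np.array(c['dist'],float)).reshape(-1,2)
    d=np.c_[n[:,0],-n[:,1],-np.ones(len(n))]@att(c).T
    p=np.array(c['position'],float); t=(z-p[2])/d[:,2]
    return p+d*t[:,None]
def w2px(c,P):
    P=np.array(P,float).reshape(-1,3); q=(P-np.array(c['position'],float))@att(c)
    q=np.c_[q[:,0],-q[:,1],-q[:,2]]
    return cv2.projectPoints(q,np.zeros(3),np.zeros(3),np.array(c['mtx'],float),np.array(c['dist'],float))[0].reshape(-1,2)
def load(fn): return np.load('pics/'+fn+'.npy',allow_pickle=True).item()
E
python3 - <<'E'
from h import *
s=env.get_state(); print(s)
for n in ('scene','top','wrist'):
    im,c=snap(n,n+'0'); print(n,c)
E
```

```text
pics
{'time': 0.0, 'joints': array([-1.43109299e+00,  1.59038570e-01,  1.59820252e+00, -1.31087289e-05,
        1.38621648e+00, -2.10102548e-01]), 'joint_vel': array([ 1.02170573e-03,  6.09631969e-04, -2.06840954e-05, -2.20112789e-03,
       -9.52837093e-04, -7.70047642e-04]), 'joint_torque': array([-7.44208992e-04, -3.85567904e+01, -3.22105765e+01,  7.00838445e-02,
        3.80437297e-02, -1.41719265e-04]), 'eef_pos': array([ 196.94982671, -539.57207875,  221.63968474]), 'eef_rot': array([-9.32109204e-04,  9.84742794e-01,  1.74013677e-01,  2.63775360e-05]), 'wrist_force': array([-0.69171624, -0.72075082,  0.30909405]), 'moment': array([-0.02017435, -0.03015204,  0.00821961]), 'width': 1.0024217612950013}
scene {'mtx': array([[486.45793665,   0.        , 255.18327856],
       [  0.        , 486.45793665, 190.22474557],
       [  0.        ,   0.        ,   1.        ]]), 'dist': array([0.01961454, 0.        , 0.        , 0.        , 0.        ]), 'position': array([1034.64969395, -497.07210135,  902.06734011]), 'attitude': array([0.87175561, 0.33198512, 0.11911891, 0.34005695])}
top {'mtx': array([[394.35075226,   0.        , 258.31375135],
       [  0.        , 394.35075226, 190.22565076],
       [  0.        ,   0.        ,   1.        ]]), 'dist': array([-0.08083952,  0.        ,  0.        ,  0.        ,  0.        ]), 'position': array([ 482.54054657,   33.64372714, 1092.96941207]), 'attitude': array([-0.70061215, -0.01955625,  0.02302015,  0.71290269])}
wrist {'mtx': array([[298.41970914,   0.        , 252.89555781],
       [  0.        , 298.41970914, 192.23760404],
       [  0.        ,   0.        ,   1.        ]]), 'dist': array([0.00450987, 0.        , 0.        , 0.        , 0.        ]), 'position': array([ 262.01552956, -515.59973375,  384.40002594]), 'attitude': array([ 0.81268093, -0.10240067,  0.07308096, -0.5689666 ])}
```

View pics/scene0.png

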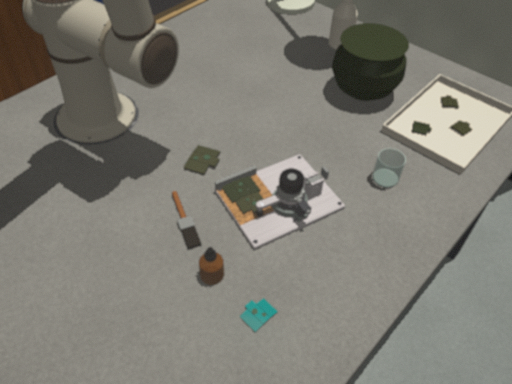

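View pics/top0.png

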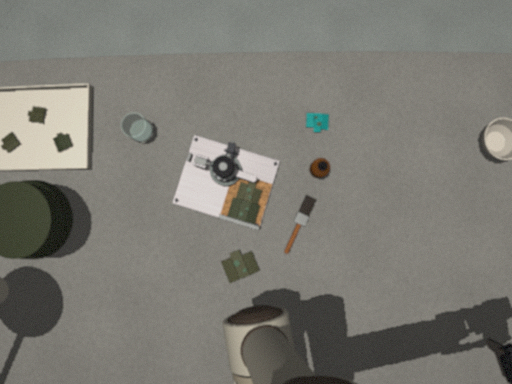

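View pics/wrist0.png

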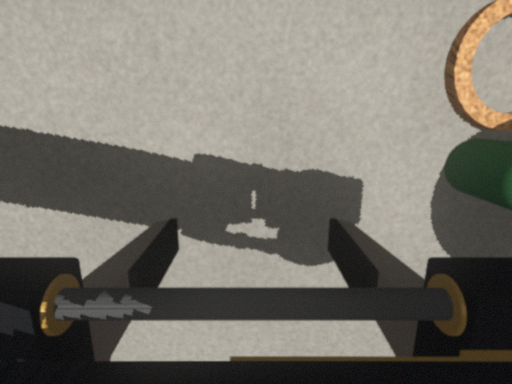

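The top view shows the jig around (225,182) px, with the knob at about (224,167), the bolt to its left at about (200,161), and the detent above it at (232,148). The dropper is at (320,168), the beaker at (137,128) and the brush at (300,222). I'll magnify and measure.

```bash
python3 - <<'E'
from h import *
im=cv2.imread('pics/top0.png'); x0,y0,w,h=165,125,125,112
cv2.imwrite('pics/top0z.png',cv2.resize(im[y0:y0+h,x0:x0+w],None,fx=6,fy=5.3 and 6,interpolation=cv2.INTER_CUBIC)[:600])
im=cv2.imread('pics/scene0.png'); x0,y0,w,h=210,150,140,100
cv2.imwrite('pics/scene0z.png',cv2.resize(im[y0:y0+h,x0:x0+w],None,fx=5.5,fy=5.5,interpolation=cv2.INTER_CUBIC))
E
```

```text
(no output)
```

View pics/top0z.png

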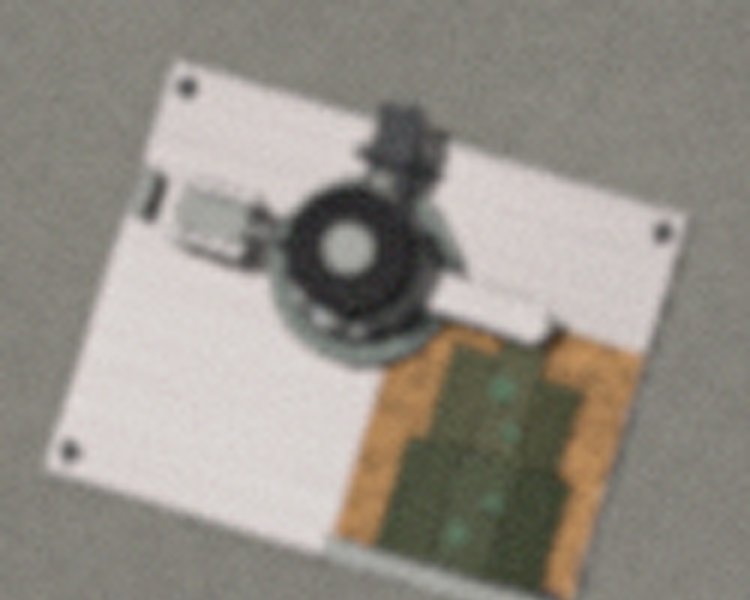

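View pics/scene0z.png

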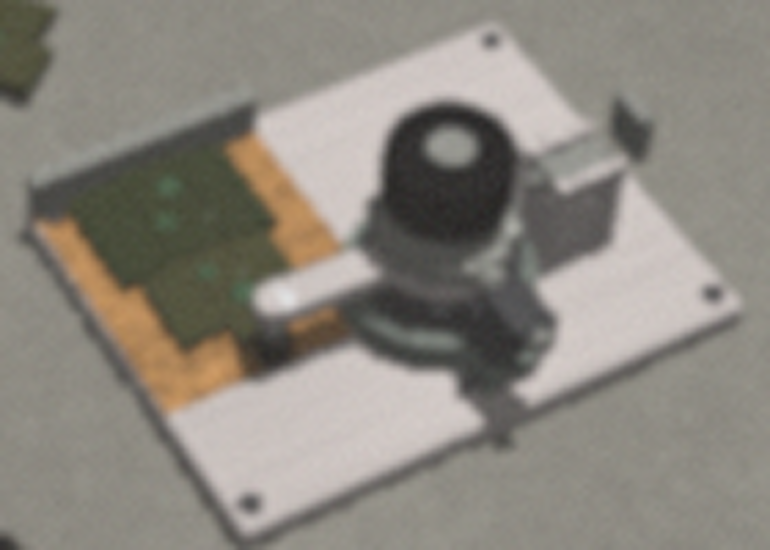

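```bash
cat > fit.py <<'E'
from h import *
from scipy.optimize import least_squares
ct,cs=load('top0'),load('scene0')
T=lambda p:(np.array(p)+.5)/6-.5+[165,125]
S=lambda p:(np.array(p)+.5)/5.5-.5+[210,150]
# jig pts, pixel
obs=[(ct,[100,125,14],T([176,62])),(ct,[100,-125,14],T([689,215])),(ct,[-100,125,14],T([46,468])),(ct,[30,10,107],T([348,248])),
 (cs,[100,125,14],S([743,307])),(cs,[-100,125,14],S([495,20])),(cs,[100,-125,14],S([243,541])),(cs,[30,10,107],S([452,146]))]
def tf(p,P): 
    a=p[2]; P=np.array(P,float); return [p[0]+np.cos(a)*P[0]-np.sin(a)*P[1],p[1]+np.sin(a)*P[0]+np.cos(a)*P[1],P[2]]
f=lambda p:np.concatenate([w2px(c,tf(p,P))[0]-uv for c,P,uv in obs])
if __name__=='__main__':
    r=least_squares(f,[540,100,-.2]); print(r.x,np.round(r.fun.reshape(-1,2),2))
    for n,P in dict(knob=[30,10,92],detent=[30+58,10,68],tab=[30,104,78]).items(): print(n,np.round(tf(r.x,P),1))
    print('knob top/scene separately',px2w(ct,obs[3][2],107),px2w(cs,obs[7][2],107))
    print('dropper',px2w(ct,[320,168],95),px2w(cs,[210,253],95),'beaker',px2w(ct,[141,131],0),px2w(cs,[386,178],0))
    print('tab top/scene tl', px2w(ct,T([[138,192],[163,195]]),86),px2w(cs,S([632,115]),86))
E
python3 fit.py
```

```text
[ 5.74523919e+02  1.15904877e+02 -3.14742044e-01] [[-0.06 -1.44]
 [ 0.74 -0.76]
 [-0.44 -0.17]
 [ 0.38 -0.56]
 [ 0.21 -0.88]
 [-0.71 -0.39]
 [-0.29 -1.21]
 [-0.63 -0.11]]
knob [606.1 116.1  92. ]
detent [661.3  98.2  68. ]
tab [635.2 205.5  78. ]
knob top/scene separately [[604.74978206 117.08835386 107.        ]] [[607.40097145 116.82953876 107.        ]]
dropper [[ 596.75378905 -130.13708142   95.        ]] [[ 614.79860345 -145.82490601   95.        ]] beaker [[721.66321005 356.06483882   0.        ]] [[728.64402963 358.3216592    0.        ]]
tab top/scene tl [[633.21961932 208.94859242  86.        ]
 [631.71218827 198.17266843  86.        ]] [[640.27986151 199.01435422  86.        ]]
```

```bash
python3 -m pendant '[1,20,-15,0,0,0,0, 1,38,-30,0,0,0,0, 1,38,-30,0,0,0,0, 1,38,-30,0,0,0,0, 1,38,-30,0,0,0,0, 1,38,-30,0,0,0,0, 1,38,-30,0,0,0,0, 1,38,-30,0,0,0,0, 1,38,-30,0,0,0,0, 1,38,-30,0,0,0,0]'
cat > go.py <<'E'
from h import *
import sys
def st(tgt=None):
    s=env.get_state(); Rm=rot(s['eef_rot']).as_matrix()
    print('t %.2f'%s['time'],'pos',np.round(s['eef_pos'],1),'yaw(x) %.2f'%np.degrees(np.arctan2(Rm[1,0],Rm[0,0])),'tilt',np.round(Rm[:2,2],4),'F',np.round(s['wrist_force'],1),'M',np.round(s['moment'],2),'j',np.round(s['joints'],2),'w %.3f'%s['width'])
    # levelling correction: rotvec in tool frame that makes z down
    z=Rm.T@np.array([0,0,-1.]); v=np.cross([0,0,1],z); print('level rx,ry deg',np.round(np.degrees(v[:2]),2))
    if tgt is not None: print('tool shift to',tgt,':',np.round(Rm.T@(np.array(tgt)-s['eef_pos']),1))
st([float(a) for a in sys.argv[1:4]] if len(sys.argv)>3 else None)
E
python3 go.py 606 116.5 200
```

```text
time: 1.15
eef_pos: [443.7, -138.8, 219.7]
eef_rot: [-0.001, 0.986, 0.168, 0.0]
wrist_force: [0.2, -1.7, -0.2]
width: 0.999
t 1.15 pos [ 443.7 -138.8  219.7] yaw(x) 19.34 tilt [-0.0005  0.0027] F [ 0.2 -1.7 -0.2] M [-0.07 -0.04 -0.02] j [-0.57 -0.13  1.9   0.    1.38  0.67] w 0.999
level rx,ry deg [-0.15 -0.03]
tool shift to [606.0, 116.5, 200.0] : [ 237.7 -187.1   20.3]
```

```bash
python3 -m pendant '[1,38,-30,0,0,0,0, 1,38,-30,0,0,0,0, 1,38,-30,0,0,0,0, 1,38,-30,0,0,0,0, 1,38,-30,0,0,0,0, 1,30,-24,0,0,0,0, 1,17,-13,0,0,0,0]'
python3 go.py 606 116.5 200
python3 - <<'E'
from h import *
snap('wrist','wrist1'); im,c=snap('top','top1')
E
```

```text
time: 1.85
eef_pos: [608.3, 130.2, 218.4]
eef_rot: [-0.001, 0.985, 0.17, -0.0]
wrist_force: [0.1, -0.8, 0.0]
width: 0.999
t 1.85 pos [608.3 130.2 218.4] yaw(x) 19.62 tilt [-0.0013  0.0025] F [ 0.1 -0.8  0. ] M [-0.01  0.04  0.02] j [0.02 0.28 1.46 0.   1.4  1.24] w 0.999
level rx,ry deg [-0.16  0.02]
tool shift to [606.0, 116.5, 200.0] : [-6.7 12.2 18.4]
```

View pics/wrist1.png

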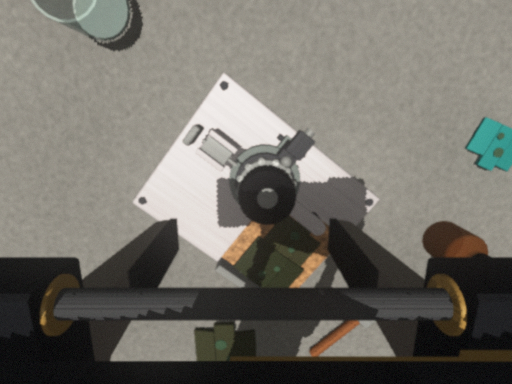

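```bash
cat > fit2.py <<'E'
from fit import *
cw=load('wrist1')
o=[(cw,[100,125,14],[224,73]),(cw,[100,-125,14],[378.5,200]),(cw,[-100,125,14],[134,201]),(cw,[30,10,107],[267,198])]
f1=lambda p:np.concatenate([w2px(c,tf(p,P))[0]-np.array(uv) for c,P,uv in o])
r=least_squares(f1,[574,115,-.31]); print('wrist',r.x,np.round(r.fun.reshape(-1,2),1), tf(r.x,[30,10,107]),px2w(cw,[267,198],107))
f2=lambda p:np.concatenate([f(p),f1(p)])
r=least_squares(f2,[574,115,-.31]); print('all',r.x,tf(r.x,[30,10,107]),tf(r.x,[30,104,78]))
print(px2w(cw,[[188,142],[201,127]],86))
E
python3 fit2.py; python3 go.py 606 116.5 150
```

```text
wrist [ 5.73532111e+02  1.15697875e+02 -3.24130276e-01] [[ 0.1 -1.8]
 [ 2.5  0.5]
 [-3.2  1.4]
 [ 0.4  0.8]] [np.float64(605.1547977196916), np.float64(115.62262169489186), np.float64(107.0)] [[605.75265643 116.23472523 107.        ]]
all [ 5.73838539e+02  1.15758306e+02 -3.21116798e-01] [np.float64(605.4613094640554), np.float64(115.77834748008871), np.float64(107.0)] [np.float64(635.1301974727631), np.float64(204.97339826390044), np.float64(78.0)]
[[627.97686373 205.9086407   86.        ]
 [645.98072257 198.1286392   86.        ]]
t 1.95 pos [608.  129.9 218.2] yaw(x) 19.68 tilt [-0.0017  0.0027] F [ 0.4 -0.1 -0.6] M [ 0.01 -0.02 -0.02] j [0.02 0.28 1.46 0.   1.4  1.24] w 1.000
level rx,ry deg [-0.18  0.04]
tool shift to [606.0, 116.5, 150.0] : [-6.4 12.2 68.2]
```

```bash
python3 -m pendant '[1,-3,6,20,-0.1,0,0, 1,-3,6,30,0,0,0, 1,0,0,25,0,0,0, 1,0,0,0,0,0,0]'
python3 go.py 605.7 116.1 83
```

```text
time: 2.35
eef_pos: [605.4, 113.9, 141.3]
eef_rot: [0.0, 0.985, 0.171, -0.001]
wrist_force: [-0.7, -0.8, 0.3]
width: 1.004
t 2.35 pos [605.4 113.9 141.3] yaw(x) 19.68 tilt [-0.0011 -0.0008] F [-0.7 -0.8  0.3] M [0.06 0.07 0.03] j [-0.01  0.33  1.55 -0.    1.26  1.22] w 1.004
level rx,ry deg [0.02 0.07]
tool shift to [605.7, 116.1, 83.0] : [ 1.  -2.  58.3]
```

```bash
python3 -m pendant '[1,1,-2,20,0,0,0, 1,0,0,20,0,0,0, 1,0,0,10,0,0,0, 1,0,0,5,0,0,0, 1,0,0,0,0,0,0]'
python3 go.py 605.7 116.1 83
```

```text
time: 2.85
eef_pos: [607.5, 112.9, 90.2]
eef_rot: [0.001, 0.986, 0.169, 0.002]
wrist_force: [-0.3, -0.4, -0.5]
width: 1.0
t 2.85 pos [607.5 112.9  90.2] yaw(x) 19.51 tilt [ 0.0042 -0.0018] F [-0.3 -0.4 -0.5] M [-0.01 -0.04  0.04] j [-0.01  0.39  1.59 -0.    1.16  1.22] w 1.000
level rx,ry deg [ 0.18 -0.19]
tool shift to [605.7, 116.1, 83.0] : [-0.6 -3.6  7.2]
```

```bash
python3 -m pendant '[1,0,-1.5,3,0.1,-0.1,0]'; python3 go.py 605.7 116.1 83;  python3 -m pendant '[1,0,0,0,0,0,0]';python3 go.py 605.7 116.1 83
python3 - <<'E'
from h import *
snap('wrist','wrist2');snap('scene','scene2')
im=cv2.imread('pics/scene2.png'); x0,y0,w,h=210,110,140,105
cv2.imwrite('pics/scene2z.png',cv2.resize(im[y0:y0+h,x0:x0+w],None,fx=5.5,fy=5.5,interpolation=cv2.INTER_CUBIC))
E
```

```text
time: 2.95
eef_pos: [608.1, 114.1, 88.8]
eef_rot: [0.001, 0.986, 0.169, 0.002]
wrist_force: [0.4, 0.1, 0.2]
width: 0.998
t 2.95 pos [608.1 114.1  88.8] yaw(x) 19.49 tilt [ 0.0045 -0.0008] F [0.4 0.1 0.2] M [-0.02 -0.04 -0.03] j [-0.01  0.4   1.59 -0.    1.16  1.22] w 0.998
level rx,ry deg [ 0.13 -0.23]
tool shift to [605.7, 116.1, 83.0] : [-1.6 -2.7  5.8]
time: 3.05
eef_pos: [608.2, 114.2, 89.2]
eef_rot: [0.001, 0.986, 0.169, 0.002]
wrist_force: [-0.2, 0.4, 0.6]
width: 1.004
t 3.05 pos [608.2 114.2  89.2] yaw(x) 19.50 tilt [ 0.0049 -0.0007] F [-0.2  0.4  0.6] M [-0.01 -0.03  0.07] j [-0.01  0.4   1.59 -0.    1.16  1.22] w 1.004
level rx,ry deg [ 0.13 -0.25]
tool shift to [605.7, 116.1, 83.0] : [-1.8 -2.6  6.2]
```

View pics/wrist2.png

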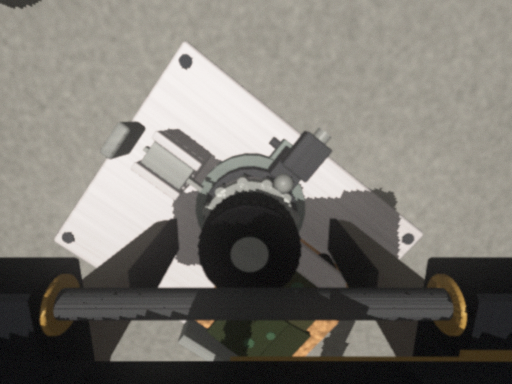

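View pics/scene2z.png

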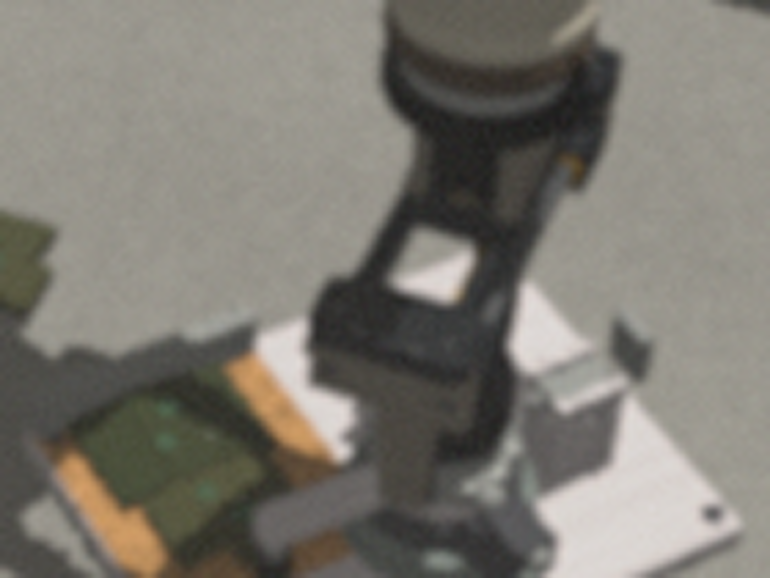

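```bash
python3 - <<'E'
from h import *
c=load('wrist2'); p=px2w(c,[249,254],107); print(p)
# knob circle via Hough/dark segmentation
im=cv2.imread('pics/wrist2.png',0); print(w2px(c,[[606,116,107]]))
E
```

```text
[[605.58044739 116.23181284 107.        ]]
[[249.67501135 253.44660174]]
```

```bash
python3 -m pendant '[1,-1.8,-2.6,5,0.2,-0.2,0, 1,-0.5,-0.5,1,0.1,-0.1,0]'; python3 go.py 605.7 116.2 83
```

```text
time: 3.35
eef_pos: [605.9, 116.5, 84.2]
eef_rot: [-0.001, 0.986, 0.169, 0.0]
wrist_force: [-0.2, -0.3, -0.5]
width: 1.004
t 3.35 pos [605.9 116.5  84.2] yaw(x) 19.51 tilt [0.0003 0.0026] F [-0.2 -0.3 -0.5] M [0.02 0.03 0.03] j [-0.01  0.4   1.59  0.    1.15  1.22] w 1.004
level rx,ry deg [-0.13 -0.07]
tool shift to [605.7, 116.2, 83.0] : [-0.3  0.3  1.2]
```

```bash
python3 -m pendant '[-1,0,0,0,0,0,0, -1,0,0,0,0,0,0, -1,0,0,0,0,0,0, -1,0,0,0,0,0,0]'; python3 go.py 605.7 116.2 83
```

```text
time: 3.75
eef_pos: [605.6, 116.7, 83.9]
eef_rot: [-0.001, 0.986, 0.17, 0.0]
wrist_force: [1.0, -0.1, 0.4]
width: 0.672
t 3.75 pos [605.6 116.7  83.9] yaw(x) 19.52 tilt [-0.0002  0.0026] F [ 1.  -0.1  0.4] M [-0.04  0.01 -0.03] j [-0.01  0.4   1.59  0.    1.15  1.22] w 0.672
level rx,ry deg [-0.15 -0.04]
tool shift to [605.7, 116.2, 83.0] : [-0.1  0.5  0.9]
```

```bash
python3 -m pendant '[-1,0,0,0,0,0,0, -1,0,0,0,0,0,0, -1,0,0,0,0,0,0]'; python3 go.py 605.7 116.2 83
```

```text
time: 4.05
eef_pos: [606.0, 115.7, 84.0]
eef_rot: [-0.001, 0.986, 0.169, 0.0]
wrist_force: [0.1, -0.5, -0.3]
width: 0.592
t 4.05 pos [606.  115.7  84. ] yaw(x) 19.50 tilt [0.0005 0.0013] F [ 0.1 -0.5 -0.3] M [ 0.17  0.07 -0.01] j [-0.01  0.4   1.59  0.    1.15  1.22] w 0.592
level rx,ry deg [-0.06 -0.05]
tool shift to [605.7, 116.2, 83.0] : [-0.1 -0.6  1. ]
```

```bash
python3 -m pendant '[-1,0,0,0,0,0,-3]'; python3 go.py 605.7 116.2 84; python3 -m pendant '[-1,0,0,0,0,0,-4]'; python3 go.py 605.7 116.2 84; python3 -m pendant '[-1,0,0,0,0,0,-4]'; python3 go.py 605.7 116.2 84
```

```text
time: 4.15
eef_pos: [605.8, 115.5, 84.0]
eef_rot: [-0.001, 0.981, 0.195, -0.0]
wrist_force: [-1.2, -1.6, 1.1]
width: 0.596
t 4.15 pos [605.8 115.5  84. ] yaw(x) 22.51 tilt [-0.0003  0.0013] F [-1.2 -1.6  1.1] M [-0.05  0.22 -0.45] j [-0.01  0.4   1.59  0.    1.15  1.17] w 0.596
level rx,ry deg [-0.07 -0.01]
tool shift to [605.7, 116.2, 84.0] : [ 0.2 -0.7 -0. ]
time: 4.25
eef_pos: [605.8, 115.5, 83.9]
eef_rot: [-0.001, 0.973, 0.23, 0.0]
wrist_force: [0.2, -0.5, -1.0]
width: 0.589
t 4.25 pos [605.8 115.5  83.9] yaw(x) 26.59 tilt [-0.0004  0.0017] F [ 0.2 -0.5 -1. ] M [ 0.08 -0.13 -0.12] j [-0.01  0.4   1.59  0.    1.15  1.1 ] w 0.589
level rx,ry deg [-0.1  -0.02]
tool shift to [605.7, 116.2, 84.0] : [ 0.2 -0.6 -0.1]
time: 4.35
eef_pos: [605.9, 115.6, 84.0]
eef_rot: [-0.001, 0.964, 0.265, 0.0]
wrist_force: [0.4, -0.3, -0.2]
width: 0.591
t 4.35 pos [605.9 115.6  84. ] yaw(x) 30.74 tilt [-0.0001  0.0019] F [ 0.4 -0.3 -0.2] M [ 0.01 -0.09 -0.07] j [-0.01  0.4   1.59  0.    1.15  1.03] w 0.591
level rx,ry deg [-0.1  -0.05]
tool shift to [605.7, 116.2, 84.0] : [ 0.1 -0.6 -0. ]
```

```bash
cat > q.py <<'E'
from h import *
s=env.get_state(); Rm=rot(s['eef_rot']).as_matrix()
print('>> t %.2f yaw %.2f Mz %.2f'%(s['time'],np.degrees(np.arctan2(Rm[1,0],Rm[0,0])),s['moment'][2]),np.round(s['eef_pos'],1),'F',np.round(s['wrist_force'],1),'tilt',np.round(Rm[:2,2],4))
E
for i in 1; do python3 -m pendant '[-1,0,0,0,0,0,-3]'>/dev/null; python3 q.py; python3 -m pendant '[-1,0,0,0,0,0,-3]'>/dev/null; python3 q.py;python3 -m pendant '[-1,0,0,0,0,0,-3]'>/dev/null; python3 q.py;python3 -m pendant '[-1,0,0,0,0,0,-3]'>/dev/null; python3 q.py;python3 -m pendant '[-1,0,0,0,0,0,-3]'>/dev/null; python3 q.py;python3 -m pendant '[-1,0,0,0,0,0,-3]'>/dev/null; python3 q.py;python3 -m pendant '[-1,0,0,0,0,0,-3]'>/dev/null; python3 q.py; done
```

```text
>> t 4.45 yaw 33.90 Mz 0.13 [605.9 115.7  83.9] F [ 0.3 -1.  -1.2] tilt [-0.0001  0.002 ]
>> t 4.55 yaw 37.06 Mz 0.26 [605.9 115.7  84. ] F [1.7 0.2 0.1] tilt [0.0002 0.0018]
>> t 4.65 yaw 40.25 Mz 0.37 [606.  115.7  84. ] F [ 0.1 -0.4 -0.7] tilt [0.0003 0.0016]
>> t 4.75 yaw 43.45 Mz 0.46 [606.1 115.8  84. ] F [ 1.1 -1.7 -0.3] tilt [0.0006 0.0012]
>> t 4.85 yaw 46.62 Mz 0.12 [606.2 115.6  83.9] F [ 1.8 -1.2 -0.1] tilt [0.0009 0.0007]
>> t 4.95 yaw 49.75 Mz -0.12 [606.2 115.4  84. ] F [-0.  -1.4 -0.1] tilt [0.0007 0.0005]
>> t 5.05 yaw 52.82 Mz -0.46 [605.9 115.3  83.9] F [-0.3 -0.7 -0. ] tilt [-0.0002  0.0004]
```

```bash
python3 -m pendant '[-1,0,0,0,0,0,-4]'>/dev/null; python3 q.py; python3 -m pendant '[-1,0,0,0,0,0,-4]'>/dev/null; python3 q.py;python3 -m pendant '[-1,0,0,0,0,0,-4]'>/dev/null; python3 q.py;python3 -m pendant '[-1,0,0,0,0,0,-4]'>/dev/null; python3 q.py;python3 -m pendant '[-1,0,0,0,0,0,-4]'>/dev/null; python3 q.py;python3 -m pendant '[-1,0,0,0,0,0,-3]'>/dev/null; python3 q.py;python3 -m pendant '[-1,0,0,0,0,0,-1.5]'>/dev/null; python3 q.py
```

```text
>> t 5.15 yaw 56.91 Mz -0.16 [606.  115.3  83.9] F [1.5 1.1 0.1] tilt [-0.0001  0.0008]
>> t 5.25 yaw 61.05 Mz -0.06 [606.  115.4  83.9] F [ 1.1 -0.2 -0.5] tilt [0.0001 0.0012]
>> t 5.35 yaw 65.23 Mz 0.10 [606.1 115.4  84. ] F [ 0.4 -0.5 -0.4] tilt [0.0003 0.0013]
>> t 5.45 yaw 69.44 Mz 0.28 [606.2 115.6  84. ] F [ 0.8 -0.3  0.3] tilt [0.0005 0.0013]
>> t 5.55 yaw 73.68 Mz 0.34 [606.2 115.6  84. ] F [ 2.1 -2.  -1.1] tilt [0.0007 0.001 ]
>> t 5.65 yaw 76.86 Mz 0.06 [606.4 115.4  84. ] F [ 1.8 -1.3 -0.5] tilt [0.001  0.0004]
>> t 5.75 yaw 78.45 Mz 0.07 [606.4 115.3  84. ] F [ 2.  -0.9 -0.1] tilt [0.0009 0.0003]
```

Second notch at about 78.5–79°. This could already be click 0, so I'll take fine steps past it.

```bash
python3 -m pendant '[-1,0,0,0,0,0,-1.5]'>/dev/null; python3 q.py; python3 -m pendant '[-1,0,0,0,0,0,-1.2]'>/dev/null; python3 q.py;python3 -m pendant '[-1,0,0,0,0,0,-1.2]'>/dev/null; python3 q.py;
```

```text
>> t 5.85 yaw 80.00 Mz -0.16 [606.3 115.3  84. ] F [ 0.9 -1.3 -0.1] tilt [0.0006 0.0002]
>> t 5.95 yaw 81.23 Mz -0.36 [606.3 115.2  83.9] F [-0.1 -1.1 -0.7] tilt [0.0003 0.0002]
>> t 6.05 yaw 82.45 Mz -0.54 [606.1 115.1  83.9] F [ 0.2 -0.7  0.5] tilt [-0.      0.0004]
```

```bash
python3 -m pendant '[-1,0,0,0,0,0,-1]'>/dev/null; python3 q.py; python3 -m pendant '[-1,0,0,0,0,0,0]'>/dev/null; python3 q.py
```

```text
>> t 6.15 yaw 83.48 Mz -0.47 [606.2 115.1  84. ] F [ 1.3 -1.2 -0.8] tilt [0.0001 0.0006]
>> t 6.25 yaw 83.49 Mz -0.44 [606.2 115.2  84. ] F [ 1.  -1.9 -0.7] tilt [0.0003 0.0008]
```

```bash
python3 -m pendant '[-1,0,0,0,0,0,-1]'>/dev/null; python3 q.py; python3 -m pendant '[-1,0,0,0,0,0,-1]'>/dev/null; python3 q.py; python3 -m pendant '[-1,0,0,0,0,0,-1]'>/dev/null; python3 q.py
```

```text
>> t 6.35 yaw 84.52 Mz -0.40 [606.2 115.2  84. ] F [ 0.6 -1.7 -0.9] tilt [0.0003 0.0008]
>> t 6.45 yaw 85.61 Mz -0.30 [606.2 115.2  84. ] F [ 0.4 -1.1 -0.9] tilt [0.0004 0.0008]
>> t 6.55 yaw 86.72 Mz -0.27 [606.2 115.2  84. ] F [ 0.5 -0.  -0.1] tilt [0.0004 0.0008]
```

```bash
python3 -m pendant '[-1,0,0,0,0,0,-4]'>/dev/null; python3 q.py; python3 -m pendant '[-1,0,0,0,0,0,-4]'>/dev/null; python3 q.py;python3 -m pendant '[-1,0,0,0,0,0,-4]'>/dev/null; python3 q.py;python3 -m pendant '[-1,0,0,0,0,0,-4]'>/dev/null; python3 q.py;python3 -m pendant '[-1,0,0,0,0,0,-3]'>/dev/null; python3 q.py;python3 -m pendant '[-1,0,0,0,0,0,-2]'>/dev/null; python3 q.py;python3 -m pendant '[-1,0,0,0,0,0,-1]'>/dev/null; python3 q.py;python3 -m pendant '[-1,0,0,0,0,0,-1]'>/dev/null; python3 q.py
```

```text
>> t 6.65 yaw 90.90 Mz -0.09 [606.3 115.3  83.9] F [ 0.5 -0.3 -0.4] tilt [0.0005 0.0008]
>> t 6.75 yaw 95.17 Mz 0.10 [606.3 115.4  83.9] F [ 0.9 -0.3 -1. ] tilt [0.0007 0.0006]
>> t 6.85 yaw 99.48 Mz 0.27 [606.4 115.5  84. ] F [ 1.   0.1 -0.4] tilt [0.0009 0.0004]
>> t 6.95 yaw 103.82 Mz 0.29 [606.5 115.6  83.9] F [ 2.9 -2.9 -1.2] tilt [ 0.0012 -0.0002]
>> t 7.05 yaw 107.10 Mz 0.03 [606.7 115.3  84. ] F [ 2.  -1.1 -1.3] tilt [ 0.0016 -0.0011]
>> t 7.15 yaw 109.33 Mz -0.14 [606.7 115.2  83.9] F [ 0.   0.5 -0.3] tilt [ 0.0015 -0.0017]
>> t 7.25 yaw 110.44 Mz -0.30 [606.6 115.2  84. ] F [-0.3 -0.5  0.3] tilt [ 0.0013 -0.002 ]
>> t 7.35 yaw 111.49 Mz -0.52 [606.6 115.1  84. ] F [-0.1 -0.9  0.4] tilt [ 0.0011 -0.0021]
```

```bash
python3 -m pendant '[-1,0,0,0,0,0,-1]'>/dev/null; python3 q.py; python3 -m pendant '[-1,0,0,0,0,0,-0.8]'>/dev/null; python3 q.py
```

```text
>> t 7.45 yaw 112.51 Mz -0.75 [606.5 115.   84. ] F [-1.1 -1.9 -0.1] tilt [ 0.001  -0.0021]
>> t 7.55 yaw 113.33 Mz -0.72 [606.4 115.   83.9] F [-1.3 -0.1  0.4] tilt [ 0.0009 -0.0018]
```

```bash
python3 -m pendant '[-1,0,0,0,0,0,-0.7]'>/dev/null; python3 q.py; python3 -m pendant '[-1,0,0,0,0,0,0]'>/dev/null; python3 q.py
```

```text
>> t 7.65 yaw 114.05 Mz -0.75 [606.5 115.   84. ] F [-0.8 -1.1  0.7] tilt [ 0.001  -0.0015]
>> t 7.75 yaw 114.06 Mz -0.67 [606.5 115.   84. ] F [-0.3 -0.8 -0. ] tilt [ 0.001  -0.0014]
```

```bash
python3 -m pendant '[-1,0,0,0,0,0,2]'>/dev/null; python3 q.py; python3 -m pendant '[-1,0,0,0,0,0,2]'>/dev/null; python3 q.py;python3 -m pendant '[-1,0,0,0,0,0,2]'>/dev/null; python3 q.py;python3 -m pendant '[-1,0,0,0,0,0,3]'>/dev/null; python3 q.py;python3 -m pendant '[-1,0,0,0,0,0,4]'>/dev/null; python3 q.py;python3 -m pendant '[-1,0,0,0,0,0,4]'>/dev/null; python3 q.py;python3 -m pendant '[-1,0,0,0,0,0,4]'>/dev/null; python3 q.py;python3 -m pendant '[-1,0,0,0,0,0,4]'>/dev/null; python3 q.py;python3 -m pendant '[-1,0,0,0,0,0,4]'>/dev/null; python3 q.py;python3 -m pendant '[-1,0,0,0,0,0,4]'>/dev/null; python3 q.py
```

```text
>> t 7.85 yaw 112.03 Mz -0.45 [606.5 115.1  83.9] F [ 1.5 -0.6  0.7] tilt [ 0.001  -0.0013]
>> t 7.95 yaw 110.00 Mz -0.11 [606.6 115.2  84. ] F [ 1.9 -0.4 -0.8] tilt [ 0.0015 -0.0012]
>> t 8.05 yaw 108.01 Mz 0.05 [606.7 115.3  84. ] F [ 1.2 -0.2 -0.4] tilt [ 0.0016 -0.0016]
>> t 8.15 yaw 105.03 Mz 0.35 [606.6 115.4  83.9] F [ 1.4 -0.2  0.1] tilt [ 0.0014 -0.0019]
>> t 8.25 yaw 101.07 Mz 0.61 [606.5 115.7  83.9] F [ 0.3 -0.7 -0.2] tilt [ 0.0011 -0.0024]
>> t 8.35 yaw 97.09 Mz 0.36 [606.4 115.6  83.9] F [ 0.6 -3.  -0. ] tilt [ 0.0009 -0.0035]
>> t 8.45 yaw 93.06 Mz 0.20 [606.3 115.5  83.9] F [ 0.9 -2.3 -0.4] tilt [ 0.0008 -0.0044]
>> t 8.55 yaw 89.01 Mz 0.02 [606.3 115.4  84. ] F [-0.2 -2.5 -0.1] tilt [ 0.0008 -0.0051]
>> t 8.65 yaw 84.93 Mz -0.15 [606.2 115.3  83.9] F [ 0.8 -1.9  0.6] tilt [ 0.0005 -0.0057]
>> t 8.75 yaw 80.81 Mz -0.10 [606.3 115.2  84. ] F [ 2.7 -1.9  0.2] tilt [ 0.0006 -0.0059]
```

```bash
python3 go.py | tail -1; python3 -m pendant '[-1,0,0,0,0,0,4]'>/dev/null; python3 q.py; python3 -m pendant '[-1,0,0,0,0,0,4]'>/dev/null; python3 q.py;python3 -m pendant '[-1,0,0,0,0,0,4]'>/dev/null; python3 q.py;python3 -m pendant '[-1,0,0,0,0,0,4]'>/dev/null; python3 q.py;python3 -m pendant '[-1,0,0,0,0,0,4]'>/dev/null; python3 q.py;python3 -m pendant '[-1,0,0,0,0,0,4]'>/dev/null; python3 q.py;python3 -m pendant '[-1,0,0,0,0,0,4]'>/dev/null; python3 q.py;python3 -m pendant '[-1,0,0,0,0,0,4]'>/dev/null; python3 q.py; python3 go.py | tail -1
```

```text
level rx,ry deg [0.09 0.33]
>> t 8.85 yaw 76.73 Mz 0.10 [606.4 115.3  84. ] F [ 2.8 -0.9 -1.6] tilt [ 0.0008 -0.006 ]
>> t 8.95 yaw 72.70 Mz 0.71 [606.2 115.7  83.9] F [-0.1  0.3 -0.3] tilt [ 0.0004 -0.0056]
>> t 9.05 yaw 68.72 Mz 0.46 [606.1 115.7  83.9] F [ 0.3 -2.5  0.7] tilt [ 0.0002 -0.0064]
>> t 9.15 yaw 64.70 Mz 0.22 [606.  115.6  83.9] F [ 0.3 -3.3  0.2] tilt [-0.0001 -0.0071]
>> t 9.25 yaw 60.65 Mz 0.11 [606.  115.6  83.9] F [ 0.5 -2.7 -0.6] tilt [-0.0003 -0.0075]
>> t 9.35 yaw 56.56 Mz -0.09 [605.9 115.5  83.9] F [ 0.4 -1.9  0.4] tilt [-0.0007 -0.0078]
>> t 9.45 yaw 52.44 Mz -0.29 [605.8 115.5  83.9] F [ 0.2 -2.4  1.2] tilt [-0.0009 -0.0078]
>> t 9.55 yaw 48.34 Mz 0.16 [606.1 115.6  84. ] F [ 3.2 -2.  -1.3] tilt [-0.0004 -0.0073]
level rx,ry deg [0.26 0.33]
```

```bash
python3 -m pendant '[-1,0,0,0,0.05,0.05,4]'>/dev/null; python3 q.py; python3 -m pendant '[-1,0,0,0,0.05,0.05,4]'>/dev/null; python3 q.py;python3 -m pendant '[-1,0,0,0,0.05,0.05,4]'>/dev/null; python3 q.py;python3 -m pendant '[-1,0,0,0,0.05,0.05,4]'>/dev/null; python3 q.py;python3 -m pendant '[-1,0,0,0,0,0,4]'>/dev/null; python3 q.py;python3 -m pendant '[-1,0,0,0,0,0,4]'>/dev/null; python3 q.py;python3 -m pendant '[-1,0,0,0,0,0,3]'>/dev/null; python3 q.py;python3 -m pendant '[-1,0,0,0,0,0,1.5]'>/dev/null; python3 q.py
```

```text
>> t 9.65 yaw 44.26 Mz 0.51 [606.1 115.8  83.9] F [ 0.1 -1.3  0.1] tilt [-0.0006 -0.0057]
>> t 9.75 yaw 40.28 Mz 0.66 [605.9 116.   83.9] F [-0.1 -1.8  0.6] tilt [-0.0008 -0.0046]
>> t 9.85 yaw 36.27 Mz 0.44 [605.9 115.9  83.9] F [-0.4 -3.6  1. ] tilt [-0.0009 -0.0039]
>> t 9.95 yaw 32.23 Mz 0.23 [605.9 115.8  84. ] F [ 0.6 -2.1 -0.4] tilt [-0.0006 -0.0031]
>> t 10.05 yaw 28.16 Mz 0.09 [605.8 115.8  83.9] F [-0.2 -3.4 -0.1] tilt [-0.0009 -0.0033]
>> t 10.15 yaw 24.06 Mz -0.08 [605.8 115.8  83.9] F [-0.  -2.7  0.5] tilt [-0.0009 -0.0034]
>> t 10.25 yaw 20.94 Mz -0.08 [605.8 115.8  83.9] F [ 1.6 -2.8 -0.1] tilt [-0.0008 -0.0031]
>> t 10.35 yaw 19.41 Mz 0.11 [606.  115.8  84. ] F [ 0.3 -2.7 -0.6] tilt [-0.0004 -0.0029]
```

```bash
python3 -m pendant '[1,0,0,0,0,0,0, 1,0,0,0,0,0,0, 1,0,0,0,0,0,0, 1,0,0,0,0,0,0]'>/dev/null; python3 q.py;  python3 -m pendant '[1,0,0,0,0,0,0, 1,0,0,0,0,0,0, 1,0,0,0,0,0,0, 1,0,0,0,0,0,0]'; python3 q.py; python3 go.py 605.7 116.2 180
```

```text
>> t 10.75 yaw 19.70 Mz -0.01 [606.  116.7  84.1] F [-0.7 -1.4 -0.4] tilt [ 0.0001 -0.0027]
time: 11.15
eef_pos: [606.0, 116.9, 84.1]
eef_rot: [0.001, 0.985, 0.172, -0.0]
wrist_force: [-0.4, -1.0, 0.1]
width: 1.001
>> t 11.15 yaw 19.76 Mz 0.04 [606.  116.9  84.1] F [-0.4 -1.   0.1] tilt [ 0.0002 -0.0027]
t 11.15 pos [606.  116.9  84.1] yaw(x) 19.76 tilt [ 0.0002 -0.0027] F [-0.4 -1.   0.1] M [-0.03  0.02  0.04] j [-0.    0.4   1.59 -0.    1.15  1.22] w 1.001
level rx,ry deg [0.15 0.04]
tool shift to [605.7, 116.2, 180.0] : [ -0.6   0.8 -95.9]
```

```bash
python3 -m pendant '[1,0,0,-10,0,0,0, 1,0,0,-30,0,0,0, 1,0,0,-40,0,0,0, 1,0,0,-10,0,0,0, 1,0,0,0,0,0,0]'>/dev/null; python3 q.py; python3 -m pendant '[-1,0,0,0,0,0,8, -1,0,0,0,0,0,8, -1,0,0,0,0,0,8, -1,0,0,0,0,0,8, -1,0,0,0,0,0,6]' >/dev/null; python3 go.py 644.5 233.5 160
python3 - <<'E'
from h import *
snap('wrist','wrist3')
E
```

```text
>> t 11.65 yaw 19.76 Mz 0.01 [605.3 117.1 178.1] F [-0.6 -0.1 -0.6] tilt [-0.0015 -0.0027]
t 12.15 pos [602.5 117.  171.9] yaw(x) -19.71 tilt [-0.0092 -0.0027] F [-0.4  0.3 -0. ] M [0.04 0.01 0.04] j [-0.    0.3   1.53 -0.    1.32  1.91] w 0.588
level rx,ry deg [0.32 0.44]
tool shift to [644.5, 233.5, 160.0] : [   0.4 -123.9   11.2]
```

View pics/wrist3.png

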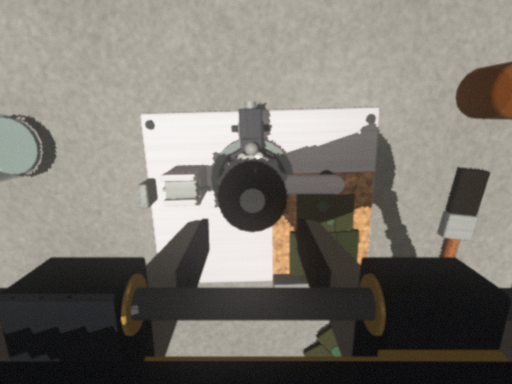

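```bash
python3 - <<'E'
from h import *
im=cv2.imread('pics/wrist3.png'); x0,y0,w,h=130,90,260,200
cv2.imwrite('pics/wrist3z.png',cv2.resize(im[y0:y0+h,x0:x0+w],None,fx=3,fy=3,interpolation=cv2.INTER_CUBIC))
E
```

View pics/wrist3z.png

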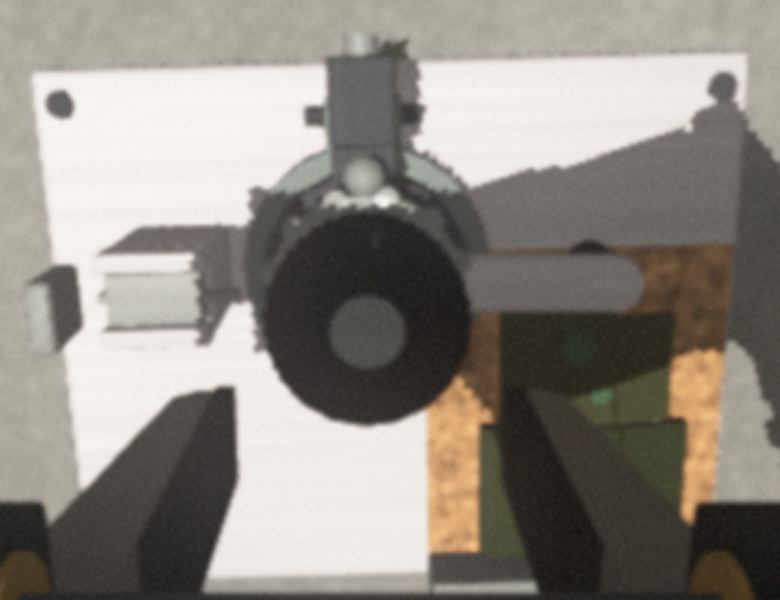

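```bash
python3 - <<'E'
from fit import *
c=load('wrist3'); Z=lambda p:(np.array(p,float)+.5)/3-.5+[130,90]
print('tab outer top edge',px2w(c,Z([[27,282],[35,352],[50,280],[56,352]]),86),'knob',px2w(c,Z([368,332]),107))
a=px2w(c,Z([[33,72],[747,53]]),14); print(a,np.degrees(np.arctan2(*(a[0]-a[1])[1::-1]))-90)
E
```

```text
tab outer top edge [[646.51070226 204.2003444   86.        ]
 [626.81184282 211.0016435   86.        ]
 [644.83377026 197.83027117  86.        ]
 [624.74993398 205.29443874  86.        ]] knob [[605.60201802 116.13496896 107.        ]]
[[706.73481537 202.17552096  14.        ]
 [629.50593051 -31.41231742  14.        ]] -18.29493512634687
```

```bash
python3 -m pendant '[-1,0,-40,0,0.3,0.4,-1.3, -1,0,-45,0,0,0,0, -1,0,-33,0,0,0,0, -1,0,-5,0,0,0,0, -1,0,0,0,0,0,0]' >/dev/null; python3 go.py 645.5 235 80
```

```text
t 12.70 pos [640.2 235.3 163.4] yaw(x) -18.18 tilt [-0.0115 -0.0021] F [-0.7  0.4  1.2] M [ 0.05 -0.    0.02] j [ 0.18  0.48  1.31 -0.    1.36  2.06] w 0.108
level rx,ry deg [0.32 0.59]
tool shift to [645.5, 235.0, 80.0] : [ 5.9 -1.9 83.3]
```

```bash
python3 -m pendant '[-1,5,-2,10,0.3,0.6,0, -1,0,0,30,0,0,0, -1,0,0,20,0,0,0, -1,0,0,10,0,0,0, -1,0,0,0,0,0,0]' >/dev/null; python3 go.py 645.5 235 80
```

```text
t 13.20 pos [645.  229.4  87.6] yaw(x) -18.30 tilt [-0.0007 -0.0023] F [ 0.2  0.4 -0.3] M [0.05 0.08 0.04] j [ 0.17  0.56  1.37 -0.    1.22  2.06] w 0.000
level rx,ry deg [ 0.14 -0.  ]
tool shift to [645.5, 235.0, 80.0] : [-1.3 -5.5  7.6]
```

```bash
python3 -m pendant '[-1,-1.3,-6,0,0.1,0,0, -1,0,0,4,0,0,0, -1,0,0,4,0,0,0]' >/dev/null; python3 go.py 645.5 235 80
python3 - <<'E'
from h import *
snap('wrist','wrist4');snap('scene','scene4')
im=cv2.imread('pics/scene4.png'); x0,y0,w,h=230,90,140,105
cv2.imwrite('pics/scene4z.png',cv2.resize(im[y0:y0+h,x0:x0+w],None,fx=5.5,fy=5.5,interpolation=cv2.INTER_CUBIC))
E
```

```text
t 13.50 pos [647.5 235.   81.9] yaw(x) -18.36 tilt [0.0042 0.0001] F [ 0.2 -1.  -0.1] M [ 0.09  0.02 -0.03] j [ 0.17  0.57  1.36 -0.    1.21  2.07] w 0.004
level rx,ry deg [-0.08 -0.23]
tool shift to [645.5, 235.0, 80.0] : [-1.9  0.7  1.9]
```

View pics/wrist4.png

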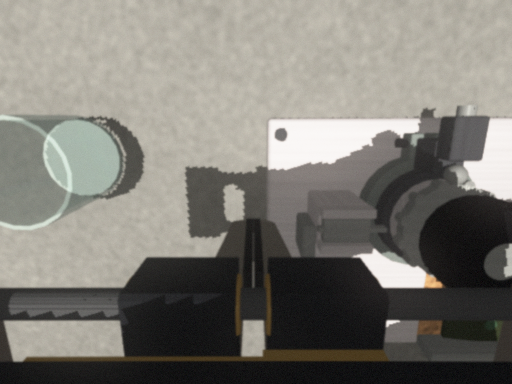

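View pics/scene4z.png

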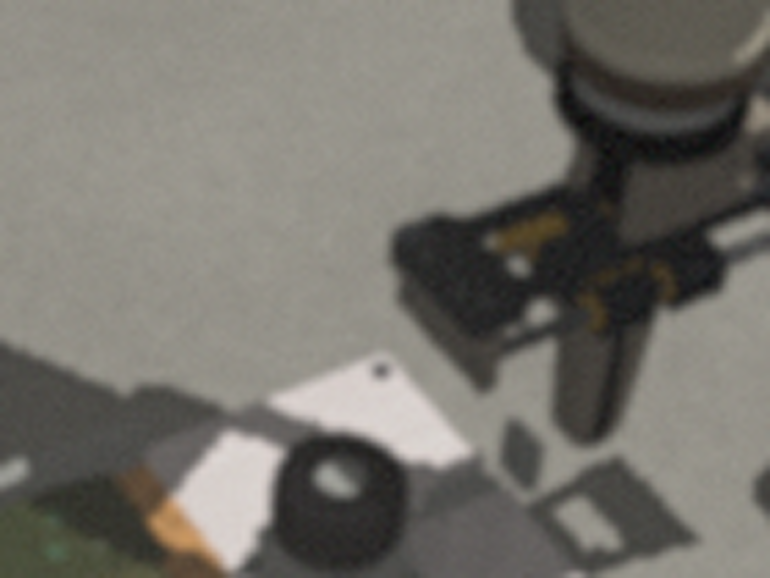

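```bash
cat > b.py <<'E'
from h import *
s=env.get_state(); k=np.array([605.7,116.2]); d=np.array([-.3145,-.949]); l=np.array([.949,-.3145])
v=s['eef_pos'][:2]-k
print('>> t %.2f dist %.1f lat %.1f z %.1f Fpush %.1f'%(s['time'],-v@d,v@l,s['eef_pos'][2],-s['wrist_force'][:2]@d),'F',np.round(s['wrist_force'],1),'Mz %.2f'%s['moment'][2])
E
python3 -m pendant '[-1,-1.9,3,1.5,-0.1,-0.2,0]' >/dev/null; python3 b.py;  python3 -m pendant '[-1,0,4,0,0,0,0]' >/dev/null; python3 b.py;python3 -m pendant '[-1,0,3,0,0,0,0]' >/dev/null; python3 b.py;python3 -m pendant '[-1,0,2,0,0,0,0]' >/dev/null; python3 b.py
```

```text
>> t 13.70 dist 123.1 lat 0.2 z 80.3 Fpush -0.3 F [-0.7 -0.1  0.3] Mz 0.04
>> t 13.80 dist 119.0 lat -0.0 z 80.3 Fpush -0.5 F [-0.5 -0.4 -0.8] Mz -0.01
>> t 13.90 dist 115.7 lat 0.1 z 80.6 Fpush 0.6 F [-0.6  0.8 -0.8] Mz 0.02
>> t 14.00 dist 113.3 lat 0.2 z 80.7 Fpush -0.6 F [-0.  -0.6  1.2] Mz -0.03
```

```bash
python3 -m pendant '[-1,0,2,0,0,0,0]' >/dev/null; python3 b.py;  python3 -m pendant '[-1,0,2,0,0,0,0]' >/dev/null; python3 b.py;python3 -m pendant '[-1,0,2,0,0,0,0]' >/dev/null; python3 b.py;python3 -m pendant '[-1,0,2,0,0,0,0]' >/dev/null; python3 b.py;python3 -m pendant '[-1,0,2,0,0,0,0]' >/dev/null; python3 b.py
```

```text
>> t 14.10 dist 111.2 lat 0.3 z 80.9 Fpush 2.6 F [ 0.4  2.6 -1.4] Mz -0.03
>> t 14.20 dist 109.6 lat 0.3 z 81.0 Fpush 2.2 F [ 0.5  2.2 -1.5] Mz 0.03
>> t 14.30 dist 107.9 lat 0.3 z 81.0 Fpush 1.8 F [ 0.1  1.8 -1.8] Mz 0.00
>> t 14.40 dist 106.0 lat 0.3 z 81.0 Fpush 2.8 F [ 0.8  2.7 -0.9] Mz 0.04
>> t 14.50 dist 104.1 lat 0.3 z 81.0 Fpush 3.3 F [ 1.8  2.9 -1.5] Mz -0.01
```

```bash
python3 -m pendant '[-1,0,2,0,0,0,0]' >/dev/null; python3 b.py;  python3 -m pendant '[-1,0,1.5,0,0,0,0]' >/dev/null; python3 b.py;python3 -m pendant '[-1,0,1,0,0,0,0]' >/dev/null; python3 b.py;python3 -m pendant '[-1,0,1,0,0,0,0]' >/dev/null; python3 b.py
```

```text
>> t 14.60 dist 102.1 lat 0.3 z 81.0 Fpush 2.0 F [-0.2  2.1 -0.7] Mz 0.00
>> t 14.70 dist 100.5 lat 0.3 z 81.0 Fpush 2.0 F [ 0.4  1.9 -0.1] Mz -0.01
>> t 14.80 dist 99.4 lat 0.3 z 81.0 Fpush 3.0 F [ 0.7  3.  -0.5] Mz 0.04
>> t 14.90 dist 99.3 lat 0.3 z 81.2 Fpush 7.1 F [ 2.5  6.7 -2.5] Mz -0.02
```

```bash
python3 -m pendant '[-1,0,1,0,0,0,0]' >/dev/null; python3 b.py;  python3 -m pendant '[-1,0,1,0,0,0,0]' >/dev/null; python3 b.py;
```

```text
>> t 15.00 dist 99.3 lat 0.3 z 81.2 Fpush 6.1 F [ 2.6  5.6 -2.4] Mz 0.00
>> t 15.10 dist 99.4 lat 0.2 z 81.2 Fpush 5.9 F [ 2.7  5.3 -2.8] Mz -0.00
```

```bash
python3 -m pendant '[-1,0,2.5,0,0,0,0]' >/dev/null; python3 b.py; python3 -m pendant '[-1,0,-3,0,0,0,0, -1,0,-10,0,0,0,0, -1,0,-15,0,0,0,0, -1,0,-5,0,0,0,0]' >/dev/null; python3 b.py; python3 -m pendant '[-1,0,0,-15,0,0,0, -1,0,0,-40,0,0,0, -1,0,0,-40,0,0,0, -1,0,-20,-15,0,0,0, -1,0,0,0,0,0,0]'; python3 b.py
python3 - <<'E'
from h import *
snap('wrist','wrist5');snap('scene','scene5');snap('top','top5')
im=cv2.imread('pics/scene5.png'); x0,y0,w,h=210,130,140,105
cv2.imwrite('pics/scene5z.png',cv2.resize(im[y0:y0+h,x0:x0+w],None,fx=5.5,fy=5.5,interpolation=cv2.INTER_CUBIC))
E
```

```text
>> t 15.20 dist 99.1 lat 0.3 z 81.4 Fpush 12.0 F [ 4.1 11.3 -3.5] Mz 0.05
>> t 15.60 dist 131.5 lat 0.4 z 82.0 Fpush -0.2 F [-0.3 -0.1 -0.8] Mz 0.02
time: 16.1
eef_pos: [652.4, 257.4, 198.8]
eef_rot: [-0.003, 0.987, -0.16, 0.002]
wrist_force: [0.5, -0.3, -0.6]
width: 0.004
>> t 16.10 dist 148.7 lat -0.1 z 198.8 Fpush -0.2 F [ 0.5 -0.3 -0.6] Mz 0.05
```

View pics/wrist5.png

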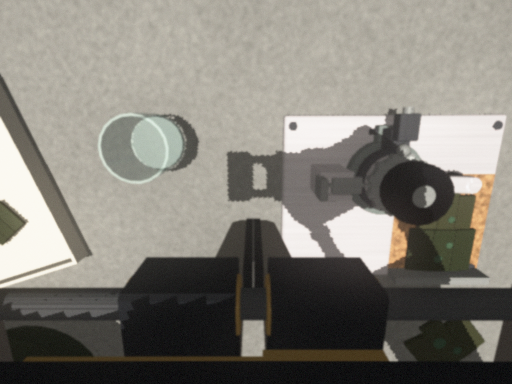

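View pics/scene5z.png

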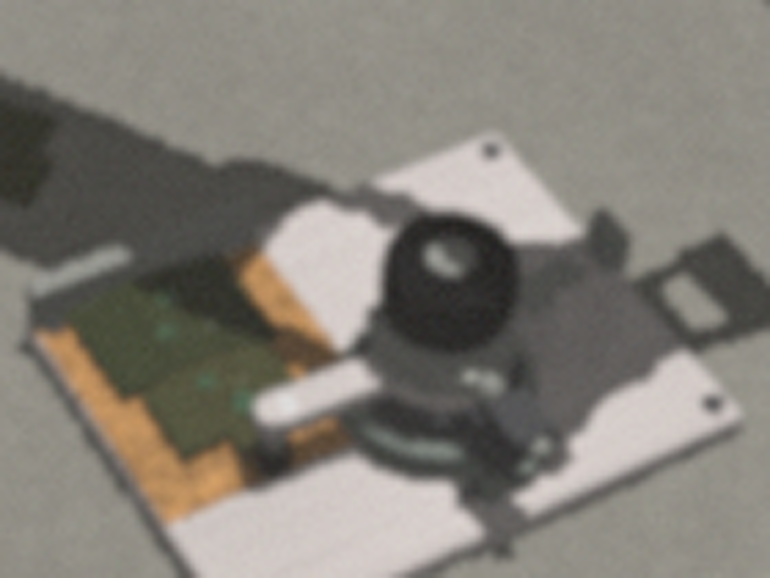

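View pics/top5.png

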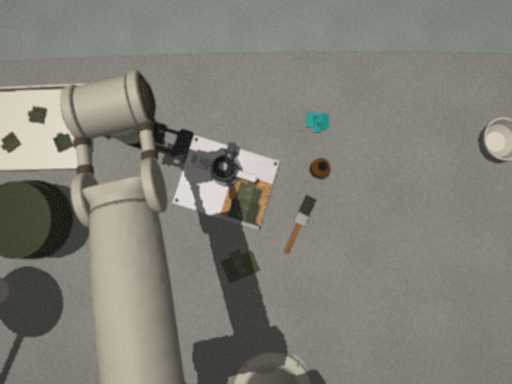

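```bash
python3 - <<'E'
from h import *
im=cv2.imread('pics/wrist5.png'); x0,y0,w,h=280,100,220,180
cv2.imwrite('pics/wrist5z.png',cv2.convertScaleAbs(cv2.resize(im[y0:y0+h,x0:x0+w],None,fx=3.3,fy=3.3,interpolation=cv2.INTER_CUBIC),alpha=1.6))
c=load('wrist5'); print(w2px(c,[[605.7,116.2,107],[605.7+.3145*82,116.2+.949*82,86],[605.7+.3145*94,116.2+.949*94,86]]))
E
```

```text
[[423.23595736 196.12382333]
 [324.3038952  190.35741844]
 [311.65014358 190.35951923]]
```

View pics/wrist5z.png

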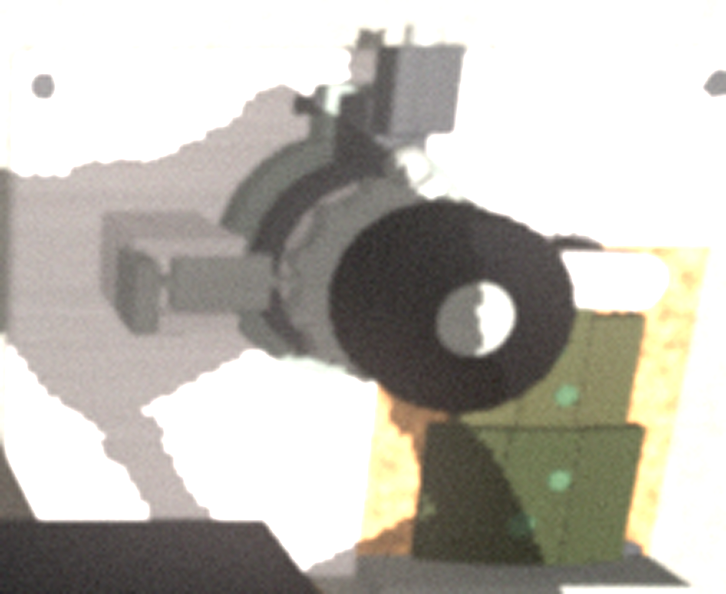

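```bash
python3 - <<'E'
from h import *
c=load('wrist5');im=cv2.imread('pics/wrist5.png')
k=np.array([605.7,116.2]);u=np.array([.3145,.949]);l=np.array([.949,-.3145])
def box(d):
    P=[np.r_[k+u*(d-a)+l*b,z] for a,b,z in [(0,-11,86),(0,11,86),(8,11,86),(8,-11,86),(0,-11,58),(0,11,58)]]
    return w2px(c,P)
x0,y0,w,h=300,150,80,60; f=9
o=cv2.convertScaleAbs(cv2.resize(im[y0:y0+h,x0:x0+w],None,fx=f,fy=f,interpolation=cv2.INTER_CUBIC),alpha=2.2)
q=o.copy()
for d,col in((82,(0,255,0)),(94,(0,0,255))):
    p=((box(d)-[x0,y0]+.5)*f).astype(int); cv2.polylines(q,[p[:4].reshape(-1,1,2)],True,col,1); cv2.polylines(q,[p[[0,4,5,1]].reshape(-1,1,2)],True,col,1)
cv2.imwrite('pics/w5q.png',q)
E
```

```text
(no output)
```

View pics/w5q.png

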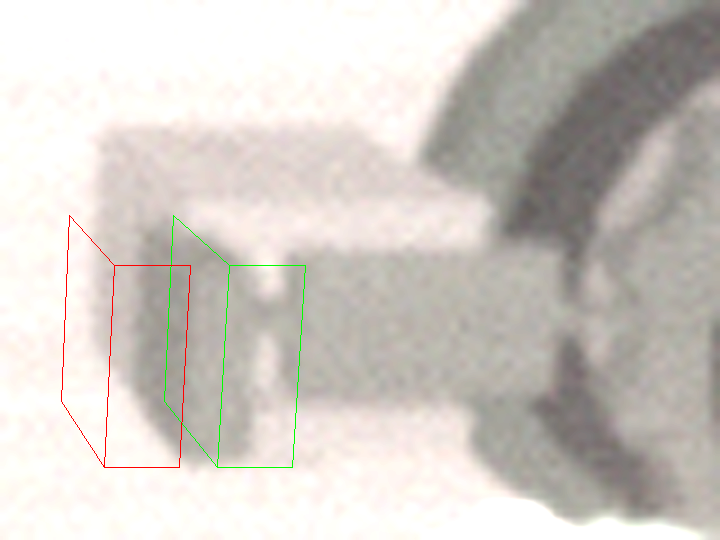

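```bash
cat > ov.py <<'E'
from h import *
import sys
def ov(fn,x0,y0,w,h,f,al):
    c=load(fn);im=cv2.imread('pics/%s.png'%fn)
    k=np.array([605.7,116.2]);u=np.array([.3145,.949]);l=np.array([.949,-.3145])
    o=cv2.convertScaleAbs(cv2.resize(im[y0:y0+h,x0:x0+w],None,fx=f,fy=f,interpolation=cv2.INTER_CUBIC),alpha=al)
    for d,col in((82,(0,255,0)),(94,(0,0,255))):
        P=[np.r_[k+u*(d-a)+l*b,z] for a,b,z in [(0,-11,86),(0,11,86),(8,11,86),(8,-11,86),(0,-11,58),(0,11,58)]]
        p=((w2px(c,P)-[x0,y0]+.5)*f).astype(int); cv2.polylines(o,[p[:4].reshape(-1,1,2)],True,col,1); cv2.polylines(o,[p[[0,4,5,1]].reshape(-1,1,2)],True,col,1)
    t=np.linspace(0,2*np.pi,60)
    for r,z in((27.5,107),(33.5,66)):
        p=((w2px(c,np.c_[k[0]+r*np.cos(t),k[1]+r*np.sin(t),0*t+z])-[x0,y0]+.5)*f).astype(int); cv2.polylines(o,[p.reshape(-1,1,2)],True,(255,0,0),1)
    return o
a=ov('wrist3',130,130,180,90,4,1.3);b=ov('wrist4',270,160,180,90,4,1.8)
cv2.imwrite('pics/ov34.png',np.vstack([a[:300],b[:290]]))
cv2.imwrite('pics/ov5.png',np.vstack([ov('wrist5',300,130,180,110,4,1.8)]))
E
python3 ov.py
```

```text
(no output)
```

View pics/ov34.png

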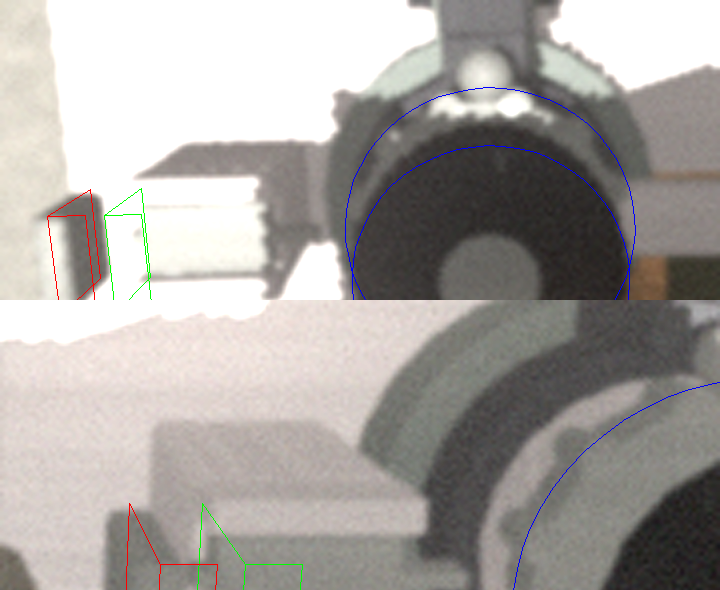

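View pics/ov5.png

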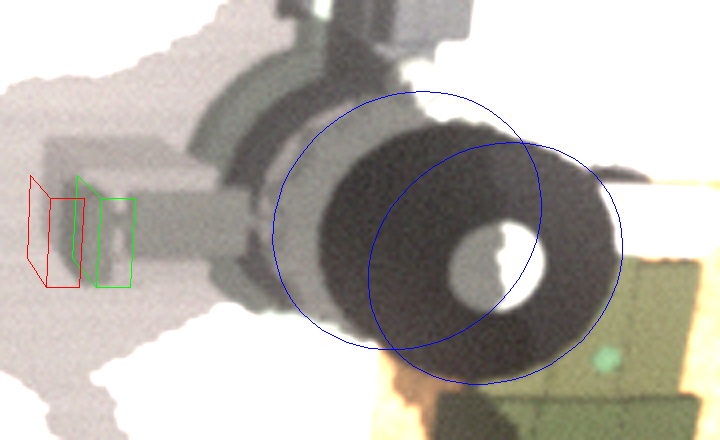

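```bash
python3 - <<'E'
from h import *
c=load('scene0');k=np.array([605.7,116.2]);u=np.array([.3145,.949])
p=w2px(c,[np.r_[k+u*94,86],np.r_[k+u*82,86]]); print(p,p[1]-p[0])
a=cv2.imread('pics/scene0.png');b=cv2.imread('pics/scene5.png')
x0,y0,w,h=310,155,40,32
f=lambda m,al:cv2.convertScaleAbs(cv2.resize(m[y0:y0+h,x0:x0+w],None,fx=9,fy=9,interpolation=cv2.INTER_CUBIC),alpha=al)
o=np.hstack([f(a,1),f(b,1.5)])
for i in range(0,720,45): cv2.line(o,(i,0),(i,287),(0,90,200),1)
for i in range(0,288,45): cv2.line(o,(0,i),(719,i),(0,90,200),1)
cv2.imwrite('pics/tabcmp.png',o)
E
```

```text
[[324.42254269 167.98685934]
 [320.17382472 169.75978195]] [-4.24871797  1.77292261]
```

View pics/tabcmp.png

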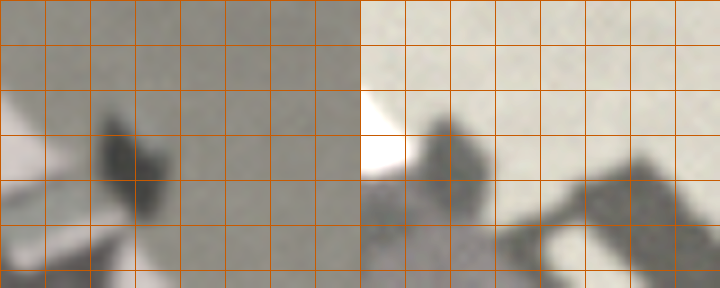

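```bash
python3 -m pendant '[-1,-4,20,-10,0,0,0, -1,-8,46,-5,0,0,0, -1,-8,46,0,0,0,0, -1,-8,46,0,0,0,0, -1,-8,46,0,0,0,0, -1,-8,46,0,0,0,0, -1,-8,46,0,0,0,0, -1,-8,46,0,0,0,0, -1,-8,46,0,0,0,0, -1,-8,46,0,0,0,0]'|head -2;  python3 -m pendant '[-1,-8,46,0,0,0,0, -1,-8,46,0,0,0,0, -1,-8,46,0,0,0,0, -1,-8,46,0,0,0,0, -1,-8,46,0,0,0,0, -1,-8,46,0,0,0,0, -1,-4,20,0,0,0,0, -1,0,0,0,0,0,0]' |head -2
python3 - <<'E'
from h import *
snap('scene','scene6');snap('top','top6')
a=cv2.imread('pics/scene0.png');b=cv2.imread('pics/scene6.png')
x0,y0,w,h=310,155,40,32
f=lambda m,al:cv2.convertScaleAbs(cv2.resize(m[y0:y0+h,x0:x0+w],None,fx=9,fy=9,interpolation=cv2.INTER_CUBIC),alpha=al)
o=np.hstack([f(a,1),f(b,1)])
for i in range(0,720,45): cv2.line(o,(i,0),(i,287),(0,90,200),1)
for i in range(0,288,45): cv2.line(o,(0,i),(719,i),(0,90,200),1)
cv2.imwrite('pics/tabcmp6.png',o)
d=cv2.absdiff(cv2.imread('pics/top0.png'),cv2.imread('pics/top6.png'))
A=cv2.imread('pics/top0.png')[80:290,100:350];B=cv2.imread('pics/top6.png')[80:290,100:350]
cv2.imwrite('pics/topcmp.png',cv2.resize(np.hstack([A,B]),None,fx=1.6,fy=1.6))
E
```

```text
time: 17.25
eef_pos: [418.3, -145.3, 190.8]
time: 18.05
eef_pos: [253.5, -416.0, 179.7]
```

View pics/tabcmp6.png

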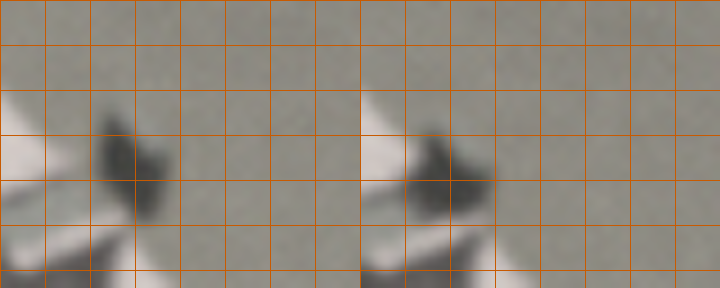

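View pics/topcmp.png

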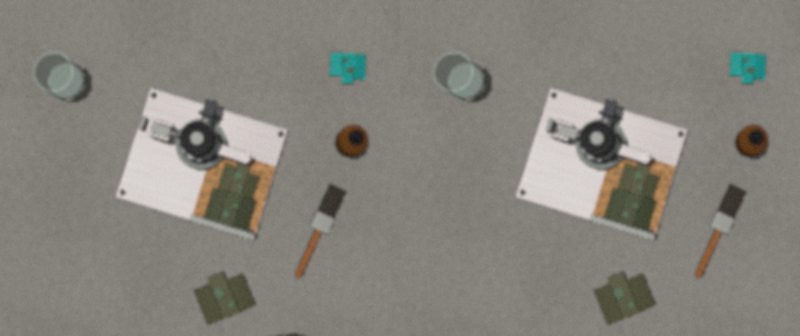

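```bash
python3 -c "
from plant import job
print(job.finish_job())"
```

```text
the job is handed in; nothing more can be done
None
```

The knob stands at click 3, the lock bolt is pushed home, and I've handed the job in at about 18 s. No verdict was reported.

- **Winding back:** The knob started three clicks up. I passed two notches at about 0.5 N m. At the third, the torque climbed to 0.75 N m and stayed there instead of dropping off, so I took that as the end stop and went no further. That is below the roughly 1 N m at which the drum slips.
- **Winding on:** I went three clicks clockwise (about 90°) and let go with the roller seated, at almost the same angle the knob started from. It never went past click 3. The torque peaked at 0.71 N m at the sample points, a little above the 0.4–0.6 N m given.
- **Lock bolt:** I pushed the tab about 12 mm until it stopped hard. It did not move further under 12 N.
- **Bolt travel check:** The close-up wrist picture first suggested the bolt was a few mm short, and so, less clearly, did a shadowed scene picture. An unshadowed before-and-after pair from the scene camera showed a shift of about (-4.2, 1.9) px, against (-4.2, 1.8) px expected for 12 mm. The wrist picture also placed other fixed parts about 2–3 mm off.
- **Surroundings:** Comparing the top pictures by eye, the sherds, beaker, dropper and brush have not moved. The arm finished well clear of everything.

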